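# Close the sweet jar and put it back in the row

## Robot

A 6-joint arm with a two-finger parallel gripper is mounted at the origin on the work surface. World frame = base frame: x ahead of the robot, y to its left, z up, the work surface at z = 0. Lengths are in m, angles in rad, forces in N, time in s.
With the tool pointing down it reaches from about 0.275 to 0.875 m from the base axis. Payload 12.5 kg.
Tool frame: the origin (TCP) lies at the very end of the fingers, on their centre line; the grasp point (between the pads) lies 19 mm behind it; z points along the fingers, y is the line along which they close (so a half turn about z gives the same grasp; the last joint's range is limited). The gripper opens to 85 mm and grips with 20 to 120 N. Pads are 22 mm wide; open, the fingers measure 114 mm over their backs; the gripper's body (76 mm by 85 mm) begins 54 mm behind the grasp point. The pads swing forward as they close: fully open they stand 13 mm farther back than shut.
Start: joints at [1.039, 0.351, 1.652, -0, 1.139, -0.085], TCP at [0.238, 0.496, 0.231] pointing down, gripper open.
Joint ranges: [-2.75, 2.75], [-0.79, 2.1], [0.01, 2.65], [-1.57, 4.71], [0.07, 3.14], [-2.87, 2.87]. Speed limits (rad/s): [2.22, 2.22, 2.79, 3.14, 3.14, 3.14].

## Interface

Orientations are given as a unit quaternion [w, x, y, z].
In Python, from rig import r gives the robot as it stands. The module is installed in compiled form; this text tells all that it offers.
- The arm moves only by the shell command python3 -m inch 'ROWS' [OPENING] [FORCE]. ROWS is JSON, a list that holds one entry, the list of rows, each a list of 6 numbers: the shift along the tool's x, y, z in cm, then the turn, a rotation vector about the tool's x, y, z in degrees. In form: [[[dx, dy, dz, ax, ay, az], ...]]. A call has 1 to 12 rows; each row shifts and turns the commanded pose from where the row before left it, along the tool's axes as they then stand; what a row does not reach is not made up. A row lasts 1/12 s, in which the tool goes at most 41.7 mm and 7.16 degrees, less where a joint would pass 70% of its speed; a pose out of reach is approached as far as the arm can. A call with a gripper value outside its range is refused whole. OPENING is the finger opening in cm, from 0 to 8.54, set as the call begins (- or left out, the last holds). The fingers move at their own pace and stop on an object; FORCE is the grip in N (left out, the last holds). Time passes only in rows, so rows that do not move let the fingers close. It gives the time, the measured TCP pose, the force, the opening and the grip force at its end, in the units of the state.
- r.state(): the state, without advancing time (a new reading comes with each control period).
- r.grab_frame(name): name is "side" or "top"; returns (picture, depth): 400x640x3 uint8, red, green, blue; 400x640 float32, m along the optical axis (not along the pixel's ray), 0 where there is no reading.
- r.get_calibration(name): a dict with "intrinsics" (3x3 intrinsics, pixels), "view" (4x4, takes a point from world to camera coordinates). Camera axes: x right, y down, z forward; pixel columns grow to the right and rows downward; lengths in m; the calibration is good to about 2 mm. A picture is of the moment at which its call begins. get_calibration takes no time and is no camera call.
- r.sign_off(): hands the job in; it is judged then, once.
The state is a dict: "clock": time; "q": joint angles; "joint_vel": joint speeds; "tau": joint torques, N m; "position": TCP position; "eef_rot": TCP orientation; "force": force on the tool from outside, world axes, zero at the start; "moment": the same for the moment, N m; "finger_gap": finger opening in m; "finger_force": force on a finger pad.
Only numpy, scipy, OpenCV 4.12 (cv2) and the standard library are available. Lean on these libraries where they do the work, as an engineer would, in place of code of your own. Each camera call takes 0.05 s, during which the arm holds its last target. There are 200 camera calls.

## Task

The yellow lid has only been laid on the sweet jar on the rubber mat, and its thread has not caught. Without taking the lid off or the jar from its mat, turn the lid back (anticlockwise) until it drops into the start of the thread, its arrow at the jar's black dot, then screw it forward (clockwise) until it is tight, near the black bar. Then stand the closed jar gently on the empty cork mat in the row, upright and square with the row, without pushing the other jars or the tins about.

Things in the scene. Friction and masses are not known exactly. Their poses are not given: they have to be found in the camera images.
- lid_center (a point): Centre of the yellow lid, half-way up: 62 mm across, 18.5 mm high, flat top, straight ribbed side to grasp from above. x points along the black arrow on its top, z up. Four lugs inside its foot, 90 degrees apart, one under the arrow. At the start it lies loose on top of the jar's threads, 6.5 mm above home height, up to 1 mm off centre, arrow 22 to 62 degrees clockwise of the black dot.
- lid_mark (a point): Tip of the black arrow on the lid's top, 29 mm out from the lid's axis. Clockwise and anticlockwise are as seen from above. Held tightly by a gripper the lid does not fall by itself when its lugs come free: it must be lowered or let slide. It is home when its inside rests on the rim of the jar, its foot 16 mm below the rim.
- jar: Square clear jar of sweets on a black rubber mat (190 mm square, 3 mm thick). Body 78 mm square, 96 mm high; round neck 48 mm across up to the rim at 128 mm; about 0.42 kg. Origin: centre of its underside, z up, x to the middle of a side. With the lid home the lid's centre is 121 mm, its top 130.5 mm above this origin. Friction holds the jar while the lid turns; the tight lid turns it along.
- jar_start (a point): Black dot on the jar's shoulder, 36 mm from the jar's axis, 96 mm up, 27 degrees anticlockwise of the jar's x. With the lid's arrow at the dot (within about 9 degrees; a stop lies just beyond) the lugs are free of the threads and the lid drops 6.5 mm to home height. Turned clockwise from there it stays at that height, its lugs running under the threads.
- jar_home (a point): Black bar on the jar's shoulder, 36 mm from the jar's axis, 96 mm up, 23 degrees clockwise of the jar's x, 50 degrees clockwise of the dot. From the dot, the lid goes stiff when its arrow is 40 to 60 degrees clockwise, that is, near the bar, and stops dead at 62 degrees. Tight means the arrow within about 15 degrees of the bar; the jar can then be lifted by its lid.
- place_top (a point): Centre of the top of the empty cork mat (86 mm square, 3 mm thick): the one free place of three on the fixed white wooden riser (150 mm deep, 410 mm long, top 45 mm above the counter). The places are 135 mm apart along the row. y runs along the row, x across it.
- jar_a: Closed jar of green and white sweets with a red lid, of the same size, in one of the places on its own cork mat; origin at the centre of the mat's underside, top 134 mm above it. Leave it where it is.
- jar_b: Closed jar of blue and white sweets with a blue lid, likewise.
- milk_tin: Blue and white milk tin, 73 mm across, 79 mm high, standing on the counter; origin at the centre of its underside.
- tomato_tin: Small red tomato tin, 55 mm across, 62 mm high, standing on the counter; origin at the centre of its underside.
There are look-alikes about, which are no part of the job. There is more than one size of the part that bears lid_center; the job needs the largest.

How it is judged:
By the outcome, as a careful person would: the job done as asked, in the order asked, and still so for the second after the job is handed in, with the robot touching nothing.
It also fails if it takes over 45 s, if anything falls off the work surface, if the arm or the gripper's body presses on something with over 40 N, if the wrist force passes 120 N, or if a joint passes its speed limit or range.

## Working session

There is one attempt and no reset: what is moved stays moved. The work goes in short steps, Python scripts to look and compute and a shell command to move; the robot and the scene stay as the last step left them, time stands still between calls to the robot, and variables do not carry over. Pictures are saved under pics/ and viewed, at most 10 in all, crops included, and the job is handed in when it is done.

```bash
mkdir -p pics; python3 - <<'E'
from rig import r
import cv2,numpy as np
for n in("side","top"):
    p,d=r.grab_frame(n); cv2.imwrite(f"pics/{n}0.png",p[:,:,::-1]); np.savez(f"{n}0.npz",p=p,d=d)
    c=r.get_calibration(n); print(n,np.round(c["intrinsics"],1).tolist(),np.round(c["view"],3).tolist())
s=r.state(); print(s)
E
```

```text
side [[441.4, 0.0, 318.8], [0.0, 441.4, 199.5], [0.0, 0.0, 1.0]] [[0.953, -0.302, 0.02, -0.533], [-0.176, -0.609, -0.773, 0.165], [0.246, 0.733, -0.634, 1.006], [0.0, 0.0, 0.0, 1.0]]
top [[484.1, 0.0, 317.0], [0.0, 484.1, 197.6], [0.0, 0.0, 1.0]] [[-0.026, -1.0, -0.014, -0.009], [-0.997, 0.027, -0.077, 0.55], [0.077, 0.012, -0.997, 1.32], [0.0, 0.0, 0.0, 1.0]]
{'clock': 0.1, 'q': array([ 1.03939390e+00,  3.51163824e-01,  1.65235770e+00, -2.29749233e-05,
        1.13909502e+00, -8.46094727e-02]), 'joint_vel': array([ 0.00143425, -0.00145804, -0.00098104,  0.00251119,  0.00086118,
       -0.00013631]), 'tau': array([ 2.09939957e-03, -5.06827033e+01, -2.91876948e+01,  3.69607073e-05,
        2.61139656e-03,  1.06993514e-05]), 'position': array([0.23747778, 0.49576112, 0.23082331]), 'eef_rot': array([-1.45261742e-04,  2.21538252e-01,  9.75151548e-01, -4.91018871e-04]), 'force': array([-0.23785595,  0.59292408, -0.34519284]), 'moment': array([-0.00592157,  0.00883265,  0.00509632]), 'finger_force': 0.0, 'finger_gap': 0.08545355515822077}
```

View pics/side0.png

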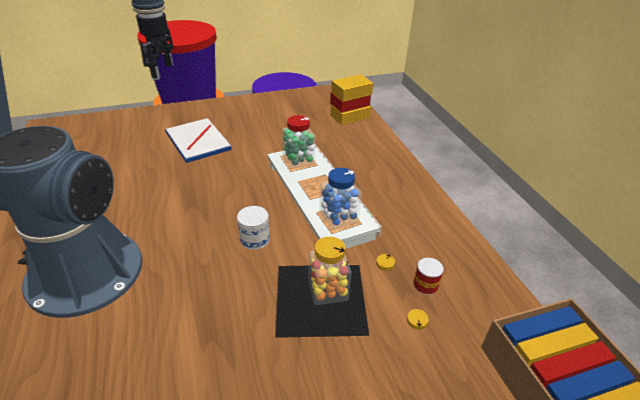

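View pics/top0.png

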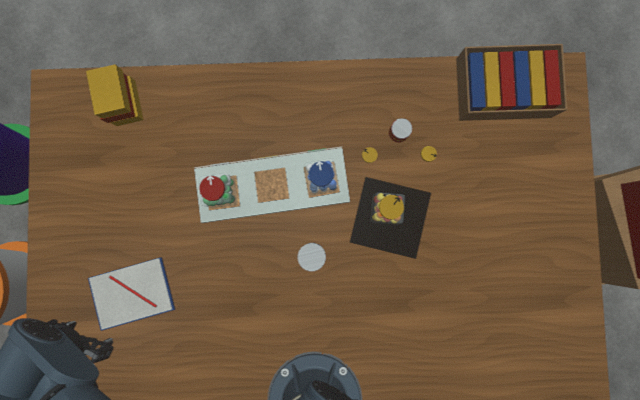

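The side view shows the big yellow lid on the jar at (330,250), with its arrow to the right. The top view has it at (391,207). Possible mix-ups in the top view are the small loose lids at (370,155) and (429,153), the red lid (212,187) and the blue lid (321,173). I choose (391,207), the large lid on the jar on the black mat. The empty cork mat is at (271,185).

```bash
cat > h.py <<'E'
from rig import r
import cv2,numpy as np
def cal(n):
    c=r.get_calibration(n); return np.array(c["intrinsics"]),np.array(c["view"])
def ray(n,px,z):
    K,V=cal(n); R,t=V[:3,:3],V[:3,3]; o=-R.T@t
    px=np.atleast_2d(np.array(px,float)); d=np.c_[px,np.ones(len(px))]@np.linalg.inv(K).T@R
    return o+d*((z-o[2])/d[:,2])[:,None]
def proj(n,P):
    K,V=cal(n); c=np.atleast_2d(P)@V[:3,:3].T+V[:3,3]; u=c@K.T; return u[:,:2]/u[:,2:]
def biggest(m):
    cs,_=cv2.findContours(m.astype(np.uint8),cv2.RETR_EXTERNAL,cv2.CHAIN_APPROX_NONE); return max(cs,key=cv2.contourArea)
def mask(p,lo,hi,win):
    m=cv2.inRange(cv2.cvtColor(p,cv2.COLOR_RGB2HSV),lo,hi); w=np.zeros_like(m); x0,y0,x1,y1=win; w[y0:y1,x0:x1]=1; return (m>0)&(w>0)
def rect(n,cnt,z):
    P=ray(n,cnt[:,0,:],z); (c,s,a)=cv2.minAreaRect((P[:,:2]*1000).astype(np.float32)); return np.round(c,1),np.round(s,1),round(a,1)
E
cat > m0.py <<'E'
from h import *
for n,win,sc in(("top",(370,185,425,232),None),("side",(308,232,352,272),None)):
    f=np.load(n+"0.npz"); p=f["p"]; d=f["d"]
    m=mask(p,(18,130,90),(32,255,255),win); m=cv2.morphologyEx(m.astype(np.uint8),cv2.MORPH_OPEN,np.ones((3,3)))
    c=biggest(m); P=ray(n,c[:,0,:],0.140)[:,:2]; (cc,rad)=cv2.minEnclosingCircle((P*1000).astype(np.float32)); print(n,"lid circ",cc,rad,cv2.fitEllipse((P*1000).astype(np.float32)))
    hull=np.zeros_like(m); cv2.fillPoly(hull,[cv2.convexHull(c)],1); dark=(p.max(2)<75)&(hull>0)
    ys,xs=np.nonzero(dark); print("arrow px",len(xs),np.round(ray(n,np.c_[xs,ys],0.14)[:,:2].mean(0)*1000,1), "depth")
f=np.load("top0.npz"); p=f["p"]
m=mask(p,(5,60,120),(22,200,255),(250,163,294,208)); m=cv2.morphologyEx(m.astype(np.uint8),cv2.MORPH_CLOSE,np.ones((5,5))); print("cork",rect("top",biggest(m),.048))
m=mask(p,(0,0,150),(180,60,255),(185,140,360,228)); m=cv2.morphologyEx(m.astype(np.uint8),cv2.MORPH_CLOSE,np.ones((7,7))); print("riser",rect("top",biggest(m),.045))
m=mask(p,(0,0,0),(180,255,50),(340,170,440,265)); print("mat",rect("top",cv2.convexHull(biggest(m)),.003))
for nm,win,z in(("milk",(295,240,330,274),.079),("tom",(388,115,414,140),.062)):
    m=mask(p,(0,0,140),(180,50,255),win); print(nm,rect("top",biggest(m),z))
print("red",rect("top",biggest(mask(p,(0,120,80),(8,255,255),(195,170,228,204))),.182),"blue",rect("top",biggest(mask(p,(100,110,40),(125,255,255),(300,150,338,190))),.182))
a=cv2.resize(p[180:235,360:430,::-1],None,fx=8,fy=8,interpolation=cv2.INTER_CUBIC)
s=np.load("side0.npz")["p"][230:310,300:360,::-1]; s=cv2.resize(s,None,fx=5,fy=5,interpolation=cv2.INTER_CUBIC)
o=np.zeros((440,560+300,3),np.uint8); o[:440,:560]=a; o[:400,560:]=s; cv2.imwrite("pics/c0.png",cv2.resize(o,None,fx=.92,fy=.92))
E
python3 m0.py
```

```text
top lid circ (513.0606689453125, -208.99819946289062) 32.49418258666992 ((511.9630126953125, -208.70069885253906), (56.52974319458008, 61.835445404052734), 147.55950927734375)
arrow px 8 [ 529.6 -225.7] depth
side lid circ (510.84259033203125, -218.5308837890625) 37.223018646240234 ((508.6159973144531, -217.33633422851562), (58.350624084472656, 74.99434661865234), 159.2989501953125)
arrow px 15 [ 529.9 -224.3] depth
cork (array([586.3, 100. ]), array([84.1, 84.1]), 6.6)
riser (array([589. , 100.3]), array([153.3, 410. ]), 6.4)
mat (array([ 490.8, -226.1]), array([185.7, 185.8]), 74.5)
milk (array([390.7,  -5.6]), array([70.9, 70.4]), 88.6)
tom (array([ 729.4, -257.7]), array([51.5, 49.5]), 88.3)
red (array([567.9, 232.2]), array([57.9, 56.8]), 43.9) blue (array([592.3, -36. ]), array([60.8, 59.3]), 12.3)
```

View pics/c0.png

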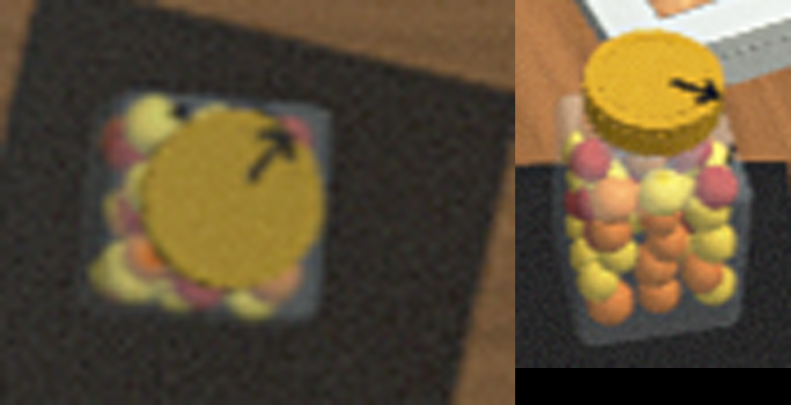

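The crop confirms it: the large lid sits on the square jar. The arrow tip is at about top px (399.4,198.1), and the dot on the far-left shoulder at about (384.7,195.2). In the side view the bar is at about (347.2,263.7).

```bash
python3 - <<'E'
from h import *
L=np.array([512.5,-208.9])
def g(nm,n,px,z):
    P=ray(n,px,z)[0,:2]*1000; v=P-L; print(nm,np.round(P,1),"r",np.hypot(*v).round(1),"ang",np.degrees(np.arctan2(v[1],v[0])).round(1))
g("tip","top",(399.4,198.1),.14); g("tipside","side",(345.2,250.3),.14)
g("dot","top",(384.7,195.2),.099); g("bar side","side",(347.2,263.7),.099)
# body outline: jar top shoulder edges in top image crop -> px
for c in((120,93),(330,103),(322,320),(88,315)):
    px=(360+c[0]/7.36,180+c[1]/7.36); print(np.round(ray("top",px,.099)[0,:2]*1000,1),np.round(ray("top",px,.003)[0,:2]*1000,1))
f=np.load("top0.npz"); print("depth lid pt"); 
K,V=cal("top"); d=f["d"]
for u,v in((391,207),(388,210),(394,212)):
    z=d[v,u]; Pc=np.linalg.inv(K)@[u,v,1]*z; print(np.round((V[:3,:3].T@(Pc-V[:3,3]))*1000,1))
from scipy.spatial.transform import Rotation as R
s=r.state(); q=s["eef_rot"]; print(np.round(R.from_quat(np.roll(q,-1)).as_matrix(),3))
E
```

```text
tip [ 533.6 -232.2] r 31.4 ang -47.8
tipside [ 538.8 -229.3] r 33.3 ang -37.8
dot [ 545.2 -200.8] r 33.7 ang 13.9
bar side [ 545.6 -229.7] r 39.1 ang -32.2
[ 552.5 -179.2] [ 560.6 -189.9]
[ 546.9 -253.2] [ 554.6 -269.5]
[ 470.3 -247.3] [ 472.2 -263.2]
[ 474.3 -165.1] [ 476.5 -174.7]
depth lid pt
[ 511.7 -210.2  140.5]
[ 504.5 -202.6  138.6]
[ 499.  -217.3  139.8]
[[-0.902  0.432 -0.001]
 [ 0.432  0.902 -0.001]
 [ 0.    -0.001 -1.   ]]
```

```bash
python3 -m inch '[[[-2.9,-2.7,0,0,0,0],[-2.9,-2.7,0,0,0,0],[-2.9,-2.7,0,0,0,0],[-2.9,-2.7,0,0,0,0],[-2.9,-2.7,0,0,0,0],[-2.9,-2.7,0,0,0,0],[-2.9,-2.7,0,0,0,0],[-2.9,-2.7,0,0,0,0],[-2.9,-2.7,0,0,0,0],[-2.9,-2.7,0,0,0,0],[-2.9,-2.7,0,0,0,0],[-2.9,-2.7,0,0,0,0]]]' 8.5 30
```

```text
clock: 1.1
position: [0.4116, 0.0515, 0.2313]
eef_rot: [0.0, 0.222, 0.975, 0.0]
force: [0.4, 1.0, 0.3]
finger_gap: 0.0848
finger_force: 0.0
```

```bash
python3 -m inch '[[[-2.9,-2.7,0,0,0,0],[-2.9,-2.7,0,0,0,0],[-2.9,-2.7,0,0,0,0],[-2.9,-2.7,0,0,0,0],[-2.9,-2.7,0,0,0,0],[-2.9,-2.7,0,0,0,0]]]'
python3 -m inch '[[[0,0,0,0,0,7],[0,0,0,0,0,7],[0,0,0,0,0,7],[0,0,0,0,0,7],[0,0,0,0,0,7],[0,0,0,0,0,7],[0,0,0,0,0,7],[0,0,0,0,0,7],[0,0,0,0,0,7],[0,0,0,0,0,7],[0,0,0,0,0,0],[0,0,0,0,0,0]]]'
cat > err.py <<'E'
import sys
from h import *
from scipy.spatial.transform import Rotation as R
s=r.state(); M=R.from_quat(np.roll(s["eef_rot"],-1)).as_matrix(); p=s["position"]*1000
print("t",round(s["clock"],2),"p",p.round(1),"theta",np.degrees(np.arctan2(M[1,1],M[0,1])).round(1),"tilt",M[:2,2].round(4),"gap",round(s["finger_gap"]*1000,1),"F",s["force"].round(1),"M",s["moment"].round(2),"ff",round(s["finger_force"],1),"q",s["q"].round(2))
if len(sys.argv)>3: print("tool cm", (M.T@(np.array(sys.argv[1:4],float)-p)/10).round(2))
E
python3 err.py 512 -209.3 109
```

```text
clock: 1.6
position: [0.4985, -0.1699, 0.231]
eef_rot: [-0.0, 0.222, 0.975, 0.0]
force: [0.5, 0.2, 0.8]
finger_gap: 0.085
finger_force: 0.0
clock: 2.6
position: [0.4983, -0.1678, 0.2311]
eef_rot: [-0.0, 0.74, 0.673, -0.0]
force: [-0.4, 0.7, -0.1]
finger_gap: 0.085
finger_force: 0.0
t 2.6 p [ 498.3 -167.8  231.1] theta -5.4 tilt [-0.0004  0.0001] gap 85.0 F [-0.4  0.7 -0.1] M [-0.02  0.02  0.05] ff 0.0 q [-0.41  0.31  1.71 -0.    1.12 -0.32]
tool cm [-4.    1.76 12.21]
```

```bash
python3 -m inch '[[[-2,0.9,0,0,0,0],[-2,0.86,0,0,0,0],[0,0,3,0,0,0],[0,0,3,0,0,0],[0,0,2,0,0,0],[0,0,1.5,0,0,0],[0,0,1,0,0,0],[0,0,1,0,0,0],[0,0,0.7,0,0,0],[0,0,0,0,0,0]]]'
python3 -m inch '[[[0,0,0,0,0,0],[0,0,0,0,0,0],[0,0,0,0,0,0],[0,0,0,0,0,0],[0,0,0,0,0,0],[0,0,0,0,0,0]]]' 5.5 25
python3 err.py 512 -209.3 109
```

```text
clock: 3.43
position: [0.5116, -0.2092, 0.1083]
eef_rot: [-0.001, 0.74, 0.672, -0.0]
force: [0.4, 0.4, 0.4]
finger_gap: 0.0848
finger_force: 0.0
clock: 3.93
position: [0.5124, -0.2096, 0.1101]
eef_rot: [0.001, 0.741, 0.672, 0.0]
force: [-1.5, 1.3, 6.4]
finger_gap: 0.0616
finger_force: 28.4
t 3.93 p [ 512.4 -209.6  110.1] theta -5.6 tilt [ 0.0013 -0.0007] gap 61.6 F [-1.5  1.3  6.4] M [ 0.04  0.11 -0.06] ff 28.4 q [-0.47  0.51  1.75 -0.    0.88 -0.37]
tool cm [ 0.02 -0.05  0.11]
```

```bash
python3 -m inch '[[[0,0,0,0,0,-6],[0,0,0,0,0,-6],[0,0,0,0,0,-6],[0,0,0,0,0,-6],[0,0,0,0,0,-6],[0,0,0,0,0,-6],[0,0,0,0,0,-6],[0,0,0,0,0,-6],[0,0,0,0,0,0]]]'
python3 err.py
python3 -m inch '[[[0,0,0,0,0,-3],[0,0,0,0,0,-2],[0,0,0,0,0,0]]]'; python3 err.py
```

```text
clock: 4.68
position: [0.5126, -0.2097, 0.1101]
eef_rot: [0.001, 0.4, 0.916, -0.0]
force: [0.0, 0.1, 6.0]
finger_gap: 0.061
finger_force: 28.4
t 4.68 p [ 512.6 -209.7  110.1] theta 42.8 tilt [ 0.0017 -0.0009] gap 61.0 F [0.  0.1 6. ] M [-0.02 -0.    0.1 ] ff 28.4 q [-0.47  0.51  1.75 -0.    0.88 -1.22]
clock: 4.93
position: [0.5122, -0.2094, 0.1095]
eef_rot: [0.0, 0.362, 0.932, -0.0]
force: [1.2, -0.1, 0.8]
finger_gap: 0.0616
finger_force: 27.9
t 4.93 p [ 512.2 -209.4  109.5] theta 47.5 tilt [ 0.0006 -0.0003] gap 61.6 F [ 1.2 -0.1  0.8] M [-0.09 -0.23  0.04] ff 27.9 q [-0.47  0.51  1.75  0.    0.88 -1.3 ]
```

```bash
python3 - <<'E'
from h import *
p,d=r.grab_frame("side"); np.savez("side1.npz",p=p,d=d)
cv2.imwrite("pics/c1.png",cv2.resize(p[190:330,270:390,::-1],None,fx=4.2,fy=4.2,interpolation=cv2.INTER_CUBIC))
p,d=r.grab_frame("top"); np.savez("top1.npz",p=p,d=d)
E
```

```text
(no output)
```

View pics/c1.png

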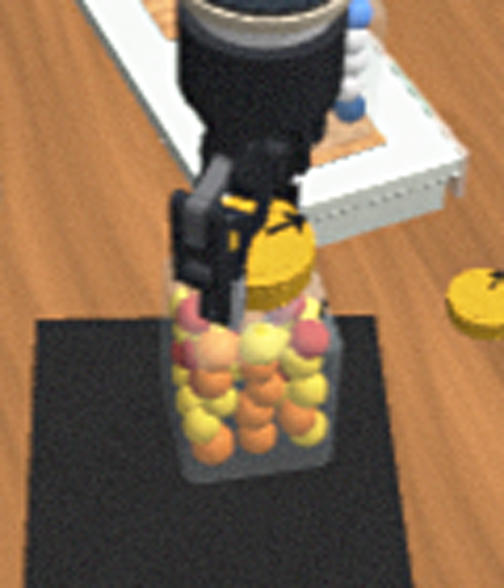

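The arrow now points up and right, towards the dot. The bar is still at about side px (347,263), so the jar has not turned. The supporting force fell from 6 N to 1 N, so the lugs are free. I'll turn it a little more, then lower it.

```bash
python3 -m inch '[[[0,0,0,0,0,-3],[0,0,0,0,0,0]]]'; python3 err.py
python3 -m inch '[[[0,0,0.2,0,0,0],[0,0,0.2,0,0,0],[0,0,0,0,0,0]]]'; python3 err.py
```

```text
clock: 5.2
position: [0.5118, -0.2093, 0.1091]
eef_rot: [-0.0, 0.338, 0.941, 0.0]
force: [-0.6, 0.9, 0.1]
finger_gap: 0.0616
finger_force: 27.8
t 5.2 p [ 511.8 -209.3  109.1] theta 50.5 tilt [-0.0004  0.0002] gap 61.6 F [-0.6  0.9  0.1] M [ 0.02  0.03 -0.01] ff 27.8 q [-0.47  0.51  1.75 -0.    0.88 -1.35]
clock: 5.45
position: [0.5117, -0.2092, 0.1047]
eef_rot: [-0.0, 0.339, 0.941, 0.0]
force: [-1.0, 0.0, -0.5]
finger_gap: 0.0613
finger_force: 27.8
t 5.45 p [ 511.7 -209.2  104.7] theta 50.3 tilt [-0.0008  0.0004] gap 61.3 F [-1.   0.  -0.5] M [-0.    0.04 -0.03] ff 27.8 q [-0.47  0.52  1.75  0.    0.87 -1.35]
```

```bash
python3 -m inch '[[[0,0,0.15,0,0,0],[0,0,0,0,0,0]]]'; python3 err.py
python3 -m inch '[[[0,0,0.15,0,0,0],[0,0,0,0,0,0]]]'; python3 err.py
```

```text
clock: 5.62
position: [0.5121, -0.2094, 0.1039]
eef_rot: [0.0, 0.339, 0.941, -0.0]
force: [0.6, -0.2, 0.2]
finger_gap: 0.0617
finger_force: 27.8
t 5.62 p [ 512.1 -209.4  103.9] theta 50.4 tilt [ 0.0001 -0.0001] gap 61.7 F [ 0.6 -0.2  0.2] M [ 0.02  0.04 -0.02] ff 27.8 q [-0.47  0.52  1.75  0.    0.87 -1.35]
clock: 5.78
position: [0.5124, -0.2095, 0.1038]
eef_rot: [0.001, 0.339, 0.941, -0.0]
force: [-7.5, 3.6, 18.6]
finger_gap: 0.0611
finger_force: 29.7
t 5.78 p [ 512.4 -209.5  103.8] theta 50.4 tilt [ 0.0009 -0.0005] gap 61.1 F [-7.5  3.6 18.6] M [0.43 1.05 0.03] ff 29.7 q [-0.47  0.52  1.75 -0.    0.87 -1.35]
```

```bash
python3 -m inch '[[[0,0,-0.15,0,0,0],[0,0,0,0,0,0],[0,0,0,0,0,0]]]' 5.5 60; python3 err.py
python3 -m inch '[[[0,0,0,0,0,6],[0,0,0,0,0,6],[0,0,0,0,0,6],[0,0,0,0,0,6],[0,0,0,0,0,6],[0,0,0,0,0,0]]]'; python3 err.py
python3 -m inch '[[[0,0,0,0,0,5],[0,0,0,0,0,5],[0,0,0,0,0,0]]]'; python3 err.py
```

```text
clock: 6.03
position: [0.5122, -0.2094, 0.1041]
eef_rot: [0.0, 0.339, 0.941, -0.0]
force: [-1.3, 0.4, 6.1]
finger_gap: 0.0604
finger_force: 65.5
t 6.03 p [ 512.2 -209.4  104.1] theta 50.4 tilt [ 0.0005 -0.0002] gap 60.4 F [-1.3  0.4  6.1] M [ 0.17  0.15 -0.03] ff 65.5 q [-0.47  0.52  1.75  0.    0.87 -1.35]
clock: 6.53
position: [0.5124, -0.2096, 0.1041]
eef_rot: [0.001, 0.574, 0.819, 0.0]
force: [-0.5, -0.6, 5.6]
finger_gap: 0.0609
finger_force: 65.3
t 6.53 p [ 512.4 -209.6  104.1] theta 20.0 tilt [ 0.001  -0.0005] gap 60.9 F [-0.5 -0.6  5.6] M [-0.04  0.06 -0.11] ff 65.3 q [-0.47  0.52  1.75 -0.    0.87 -0.82]
clock: 6.78
position: [0.5125, -0.2096, 0.1041]
eef_rot: [0.001, 0.642, 0.767, 0.0]
force: [0.6, -0.4, 6.4]
finger_gap: 0.061
finger_force: 65.4
t 6.78 p [ 512.5 -209.6  104.1] theta 10.1 tilt [ 0.0011 -0.0006] gap 61.0 F [ 0.6 -0.4  6.4] M [-0.02  0.05 -0.05] ff 65.4 q [-0.47  0.52  1.75 -0.    0.87 -0.65]
```

```bash
python3 -m inch '[[[0,0,0,0,0,3],[0,0,0,0,0,2],[0,0,0,0,0,0]]]'; python3 err.py
python3 -m inch '[[[0,0,0,0,0,2],[0,0,0,0,0,1],[0,0,0,0,0,0]]]'; python3 err.py
python3 - <<'E'
from h import *
p,d=r.grab_frame("side"); np.savez("side2.npz",p=p,d=d)
cv2.imwrite("pics/c2.png",cv2.resize(p[215:320,290:380,::-1],None,fx=5.5,fy=5.5,interpolation=cv2.INTER_CUBIC))
E
```

```text
clock: 7.03
position: [0.5124, -0.2096, 0.1041]
eef_rot: [0.001, 0.673, 0.739, 0.0]
force: [1.0, -0.4, 6.1]
finger_gap: 0.0604
finger_force: 65.3
t 7.03 p [ 512.4 -209.6  104.1] theta 5.3 tilt [ 0.001  -0.0006] gap 60.4 F [ 1.  -0.4  6.1] M [-0.01  0.03 -0.09] ff 65.3 q [-0.47  0.52  1.75 -0.    0.87 -0.57]
clock: 7.28
position: [0.5124, -0.2096, 0.1041]
eef_rot: [0.001, 0.692, 0.722, 0.0]
force: [-0.1, -0.5, 5.7]
finger_gap: 0.0608
finger_force: 65.3
t 7.28 p [ 512.4 -209.6  104.1] theta 2.4 tilt [ 0.001  -0.0006] gap 60.8 F [-0.1 -0.5  5.7] M [-0.05  0.01 -0.07] ff 65.3 q [-0.47  0.52  1.75 -0.    0.87 -0.51]
```

View pics/c2.png

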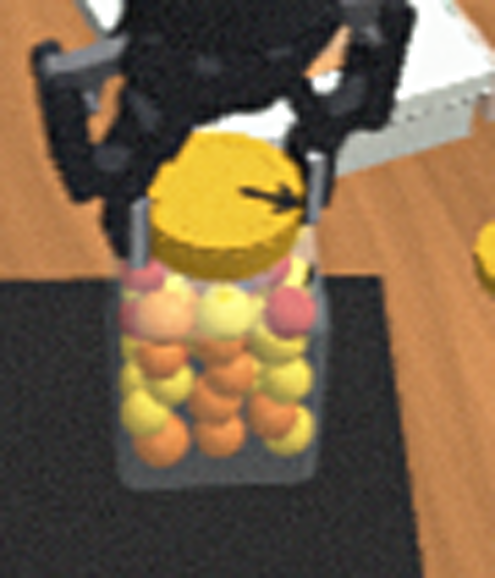

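The arrow tip is at side px (345.1,251.9) and the bar at (346.4,264.1); the jar is still unturned. The torque is still low, so I compare the angles.

```bash
python3 - <<'E'
from h import *
L=np.array([512.2,-209.6])
for nm,px,z in(("tip0",(345.2,250.3),.14),("tip",(345.1,251.9),.1335),("bar",(346.4,264.1),.099)):
    P=ray("side",px,z)[0,:2]*1000; v=P-L; print(nm,P.round(1),np.hypot(*v).round(1),np.degrees(np.arctan2(v[1],v[0])).round(1))
E
python3 -m inch '[[[0,0,0,0,0,3],[0,0,0,0,0,2],[0,0,0,0,0,0]]]'; python3 err.py
python3 -m inch '[[[0,0,0,0,0,2],[0,0,0,0,0,1],[0,0,0,0,0,0]]]'; python3 err.py
```

```text
tip0 [ 538.8 -229.3] 33.1 -36.6
tip [ 539.6 -227.7] 32.8 -33.4
bar [ 543.6 -230.3] 37.6 -33.4
clock: 7.58
position: [0.5124, -0.2096, 0.1041]
eef_rot: [0.001, 0.723, 0.69, 0.0]
force: [0.7, 0.8, 6.1]
finger_gap: 0.0607
finger_force: 65.3
t 7.58 p [ 512.4 -209.6  104.1] theta -2.7 tilt [ 0.001  -0.0006] gap 60.7 F [0.7 0.8 6.1] M [-0.05  0.12 -0.1 ] ff 65.3 q [-0.47  0.52  1.75 -0.    0.87 -0.43]
clock: 7.83
position: [0.5124, -0.2096, 0.1041]
eef_rot: [0.001, 0.741, 0.672, 0.0]
force: [0.1, -0.1, 6.1]
finger_gap: 0.0612
finger_force: 65.3
t 7.83 p [ 512.4 -209.6  104.1] theta -5.6 tilt [ 0.001  -0.0006] gap 61.2 F [ 0.1 -0.1  6.1] M [-0.06  0.09 -0.07] ff 65.3 q [-0.47  0.52  1.75 -0.    0.87 -0.37]
```

```bash
python3 - <<'E'
from h import *
p,d=r.grab_frame("side"); np.savez("side3.npz",p=p,d=d)
a=[cv2.resize(np.load(f"side{i}.npz")["p"][225:310,305:360,::-1],None,fx=4.8,fy=4.8,interpolation=cv2.INTER_CUBIC) for i in(0,2,3)]
cv2.imwrite("pics/c3.png",np.hstack(a))
E
```

```text
(no output)
```

View pics/c3.png

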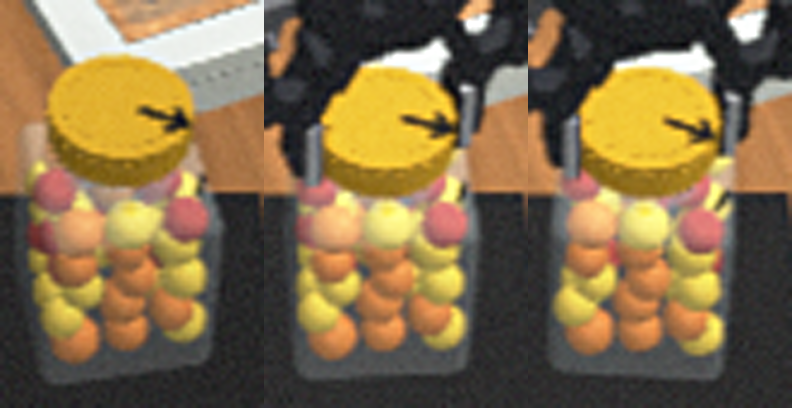

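```bash
python3 - <<'E'
from h import *
L=np.array([512.3,-209.6])
for i,z in((0,.14),(2,.1335),(3,.1335)):
    p=np.load(f"side{i}.npz")["p"]; S=4; w=p[240:262,326:350] ; w=cv2.resize(w,None,fx=S,fy=S,interpolation=cv2.INTER_CUBIC)
    dk=255-w.max(2).astype(int); ys,xs=np.nonzero(w.max(2)<110); 
    Q=ray("side",np.c_[326+(xs+.5)/S-.5,240+(ys+.5)/S-.5],z)[:,:2]*1000-L; rr=np.hypot(*Q.T); k=(rr<28)&(rr>5); Q=Q[k]
    dirv=Q.mean(0); print(i,"arrow",k.sum(),dirv.round(1),np.degrees(np.arctan2(dirv[1],dirv[0])).round(1))
    w=cv2.resize(p[259:271,340:351],None,fx=S,fy=S,interpolation=cv2.INTER_CUBIC)
    m=255-w.max(2).astype(float); Q=ray("side",[[340+(x+.5)/S-.5,259+(y+.5)/S-.5] for y in range(48) for x in range(44)],.099)[:,:2]*1000-L
    g=m.ravel(); rr=np.hypot(*Q.T); k=(rr<41)&(rr>31); a=np.degrees(np.arctan2(Q[:,1],Q[:,0]))
    for t in range(-60,-14,4):
        kk=k&(abs(a-t)<2); print(t,int(g[kk].mean()) if kk.any() else None,end="; ")
    print()
E
```

```text
0 arrow 304 [ 16.3 -13.5] -39.8
-60 60; -56 50; -52 48; -48 48; -44 50; -40 74; -36 98; -32 83; -28 81; -24 96; -20 93; -16 78; 
2 arrow 270 [ 17.8 -11.4] -32.6
-60 27; -56 26; -52 24; -48 32; -44 64; -40 83; -36 98; -32 78; -28 64; -24 54; -20 53; -16 55; 
3 arrow 244 [ 16.1 -14.1] -41.2
-60 24; -56 22; -52 42; -48 60; -44 86; -40 103; -36 99; -32 49; -28 44; -24 53; -20 55; -16 51;
```

The three crops show the bar moving towards the camera in the last one, so the tight lid now turns the jar along. The arrow is at -41° and the bar at about -39°, so the lid is tight at the bar. Next is the jar's yaw, then the lift.

```bash
python3 - <<'E'
from h import *
def ang(n,a,b,z):
    P=ray(n,[a,b],z)[:,:2]*1000; v=P[1]-P[0]; print(P.round(0).tolist(),np.hypot(*v).round(1),np.degrees(np.arctan2(v[1],v[0])).round(1))
f=4.8
for x0,a,b in((0,(38,385),(205,362)),(264,(297,378),(466,370)),(528,(550,374),(718,378))):
    ang("side",(305+(a[0]-x0)/f,225+a[1]/f),(305+(b[0]-x0)/f,225+b[1]/f),.003)
E
python3 -m inch '[[[0,0,0,0,0,0],[0,0,-0.3,0,0,0],[0,0,-0.5,0,0,0],[0,0,-1.0,0,0,0],[0,0,-1.5,0,0,0],[0,0,-2,0,0,0],[0,0,-3,0,0,0],[0,0,-3,0,0,0],[0,0,-3,0,0,0],[0,0,-3,0,0,0],[0,0,-2.5,0,0,0],[0,0,-1,0,0,0]]]' 5.5 80; python3 err.py
```

```text
[[470.0, -240.0], [546.0, -249.0]] 76.4 -7.1
[[469.0, -236.0], [543.0, -253.0]] 76.0 -13.4
[[465.0, -232.0], [536.0, -256.0]] 75.2 -18.3
clock: 8.88
position: [0.5126, -0.2096, 0.3159]
eef_rot: [0.002, 0.741, 0.672, 0.001]
force: [0.5, 0.4, -4.2]
finger_gap: 0.0603
finger_force: 87.9
t 8.88 p [ 512.6 -209.6  315.9] theta -5.6 tilt [ 0.0044 -0.0022] gap 60.3 F [ 0.5  0.4 -4.2] M [-0.05  0.02 -0.05] ff 87.9 q [-0.47  0.28  1.53  0.    1.32 -0.37]
```

```bash
python3 -m inch '[[[0,0,0,0,0,-5],[0,0,0,0,0,-5],[0,0,0,0,0,-5],[0,0,0,0,0,-5],[0,0,0,0,0,-4],[0,0,0,0,0,0]]]'; python3 err.py 587 100 316
```

```text
clock: 9.38
position: [0.5116, -0.2091, 0.3109]
eef_rot: [-0.001, 0.584, 0.812, -0.0]
force: [1.2, -0.6, -4.7]
finger_gap: 0.0601
finger_force: 87.9
t 9.38 p [ 511.6 -209.1  310.9] theta 18.6 tilt [-0.0016  0.0008] gap 60.1 F [ 1.2 -0.6 -4.7] M [ 0.03 -0.    0.03] ff 87.9 q [-0.47  0.29  1.54 -0.    1.32 -0.8 ]
tool cm [26.9  17.01 -0.5 ]
```

```bash
python3 -m inch '[[[1,0.63,0,0,0,0],[2,1.26,0,0,0,0],[2.9,1.83,0,0,0,0],[3,1.9,0,0,0,0],[3,1.9,0,0,0,0],[3,1.9,0,0,0,0],[3,1.9,0,0,0,0],[3,1.9,0,0,0,0],[2.8,1.77,0,0,0,0],[2,1.26,0,0,0,0],[1,0.63,0,0,0,0],[0.2,0.13,0,0,0,0]]]'
python3 -m inch '[[[0,0,2,0,0,0],[0,0,3,0,0,0],[0,0,3,0,0,0],[0,0,2.5,0,0,0],[0,0,1.5,0,0,0],[0,0,0.5,0,0,0],[0,0,0,0,0,0],[0,0,0,0,0,0]]]'; python3 err.py 587 100 155
python3 - <<'E'
from h import *
p,d=r.grab_frame("side"); np.savez("side4.npz",p=p,d=d)
q,d=r.grab_frame("top"); np.savez("top4.npz",p=q,d=d)
a=cv2.resize(p[100:235,260:385,::-1],None,fx=4,fy=4,interpolation=cv2.INTER_CUBIC)
b=cv2.resize(q[130:240,225:320,::-1],None,fx=3,fy=3,interpolation=cv2.INTER_CUBIC)
o=np.zeros((540,785,3),np.uint8); o[:540,:500]=a; o[:330,500:]=b; cv2.imwrite("pics/c4.png",o)
E
```

```text
clock: 10.38
position: [0.5883, 0.1019, 0.3112]
eef_rot: [-0.0, 0.585, 0.811, -0.0]
force: [-0.4, -1.2, -5.1]
finger_gap: 0.0601
finger_force: 87.9
clock: 11.05
position: [0.5889, 0.0991, 0.1877]
eef_rot: [0.0, 0.585, 0.811, 0.0]
force: [-0.2, 0.4, -3.8]
finger_gap: 0.0603
finger_force: 87.9
t 11.05 p [588.9  99.1 187.7] theta 18.3 tilt [ 0.001  -0.0001] gap 60.3 F [-0.2  0.4 -3.8] M [-0.01 -0.02  0.03] ff 87.9 q [ 0.09  0.48  1.57 -0.    1.09 -0.23]
tool cm [ 0.15 -0.15  3.27]
```

View pics/c4.png

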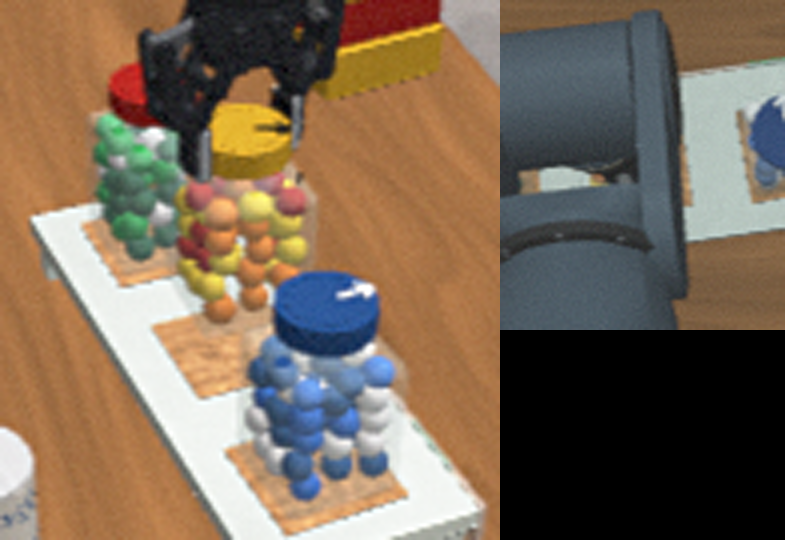

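The jar hangs over its cork mat. Visible cork corners are at about side px (298.8,181.8) and (311.3,198.8), and the bar at about (335,144.3).

```bash
python3 - <<'E'
from h import *
c,s=np.cos(np.radians(6.5)),np.sin(np.radians(6.5)); R2=np.array([[c,-s],[s,c]])
C=np.array([[-43,43],[-43,-43],[43,-43],[43,43]])@R2.T+[587,100]
print("expected cork px",proj("side",np.c_[C,np.full(4,48)]/1000).round(1).tolist())
print("meas",(ray("side",[(298.8,181.8),(311.3,198.8)],.048)*1000).round(1).tolist(),"exp",C[:2].round(1).tolist())
T=np.array([588.9,99.1])
for nm,px,z in(("bar",(335,144.3),.1826),):
    v=ray("side",px,z)[0,:2]*1000-T; print(nm,np.hypot(*v).round(1),np.degrees(np.arctan2(v[1],v[0])).round(1))
# jar body: expected outlines at yaw 6.5
J=np.array([[-39,39],[-39,-39],[39,-39],[39,39]])@R2.T+T
for z in(.0866,.1826): print("jar px",z,[( round((u-260)*4),round((v-100)*4)) for u,v in proj("side",np.c_[J/1000,np.full(4,z)])])
# riser in side: near-left edges
f=np.load("top0.npz")["p"]
m=mask(f,(5,60,120),(22,200,255),(250,163,294,208)); ys,xs=np.nonzero(m); print("cork centroid",(ray("top",[xs.mean(),ys.mean()],.048)*1000).round(1))
E
```

```text
expected cork px [[297.1, 180.8], [309.5, 199.2], [339.1, 191.3], [325.6, 173.7]]
meas [[542.5, 132.2, 48.0], [554.1, 52.5, 48.0]] exp [[539.4, 137.9], [549.1, 52.4]]
bar 38.4 -21.1
jar px 0.0866 [(159, 279), (205, 345), (314, 317), (264, 254)]
jar px 0.1826 [(158, 156), (206, 219), (322, 193), (269, 132)]
cork centroid [[586.1  99.9  48. ]]
```

```bash
python3 -m inch '[[[0,0,1,0,0,0],[0,0,1.2,0,0,0],[0,0,0.8,0,0,0],[0,0,0.3,0,0,0],[0,0,0,0,0,0],[0,0,0,0,0,0]]]'; python3 err.py 588 99.5 149
python3 - <<'E'
from h import *
p,d=r.grab_frame("side"); np.savez("side5.npz",p=p,d=d)
a=cv2.resize(p[125:210,285:360,::-1],None,fx=7,fy=7,interpolation=cv2.INTER_CUBIC)
cv2.imwrite("pics/c5.png",cv2.convertScaleAbs(a,alpha=1.2,beta=0))
E
```

```text
clock: 11.65
position: [0.5885, 0.0996, 0.1536]
eef_rot: [-0.0, 0.585, 0.811, -0.0]
force: [-0.1, 0.2, -3.7]
finger_gap: 0.0604
finger_force: 87.9
t 11.65 p [588.5  99.6 153.6] theta 18.4 tilt [-0.0004 -0.0001] gap 60.4 F [-0.1  0.2 -3.7] M [ 0.06 -0.02  0.04] ff 87.9 q [ 0.09  0.52  1.6  -0.    1.02 -0.23]
tool cm [ 0.   -0.05  0.46]
```

View pics/c5.png

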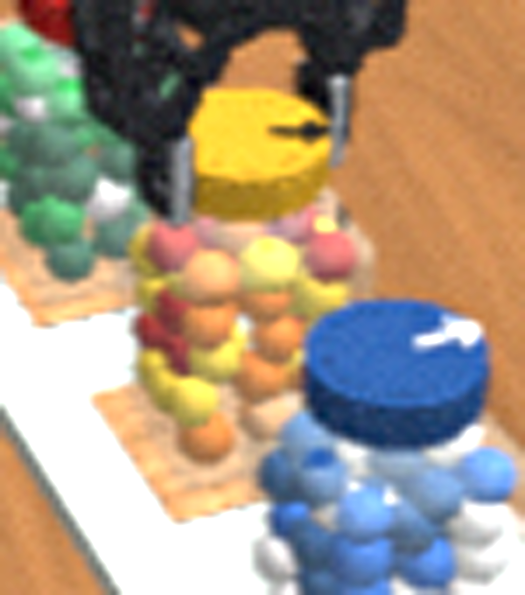

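The lid, the bar at about side px (334.3,155.7) and the cork's left edge are clear. The glass base is faint, so I measure the bar and arrow in this frame.

```bash
python3 - <<'E'
from h import *
def polar(i,L,z,zl,box,lo,hi):
    p=np.load(f"side{i}.npz")["p"]; S=6
    x0,y0,x1,y1=box; w=cv2.resize(p[y0:y1,x0:x1],None,fx=S,fy=S,interpolation=cv2.INTER_CUBIC)
    ys,xs=np.mgrid[0:w.shape[0],0:w.shape[1]]; m=255-w.max(2).astype(float).ravel()
    px=np.c_[x0+(xs.ravel()+.5)/S-.5,y0+(ys.ravel()+.5)/S-.5]
    Q=ray("side",px,z)[:,:2]*1000-L; rr=np.hypot(*Q.T); a=np.degrees(np.arctan2(Q[:,1],Q[:,0]))
    k=(rr<41)&(rr>31)&(a>lo)&(a<hi); k&=m>m[k].max()-35
    print(i,"bar",Q[k].mean(0).round(1),"r",rr[k].mean().round(1),"a",a[k].mean().round(1),"max",m[k].max())
    Q=ray("side",px,zl)[:,:2]*1000-L; rr=np.hypot(*Q.T); k=(rr<28)&(rr>5)&(m>145); v=Q[k].mean(0); print("  arrow",k.sum(),np.degrees(np.arctan2(v[1],v[0])).round(1),v.round(1))
polar(0,[512.3,-209.3],.099,.140,(326,238,352,272),-45,-25)
polar(2,[512.3,-209.6],.099,.1335,(326,238,352,272),-50,-20)
polar(3,[512.3,-209.6],.099,.1335,(326,238,352,272),-52,-28)
polar(4,[588.9,99.1],.1826,.2171,(313,118,342,155),-40,0)
polar(5,[588.5,99.6],.1485,.183,(313,130,340,165),-40,0)
# clear-body edge: brightness profile on right edge near row ~ (370,250) in crop
p=np.load("side5.npz")["p"]; 
for y in(160,164,168): print(y,p[y,330:345].sum(1).tolist())
c=lambda yaw,z:[tuple(x) for x in proj("side",np.c_[(np.array([[-39,39],[-39,-39],[39,-39],[39,39]])@np.array([[np.cos(yaw),np.sin(yaw)],[-np.sin(yaw),np.cos(yaw)]])+[588.5,99.6])/1000,np.full(4,z)]).round(1)]
for y in(0,6.5,12): print(y,c(np.radians(y),.1485))
E
```

```text
0 bar [ 31.6 -20.8] r 38.0 a -33.3 max 183.0
  arrow 664 -40.2 [ 16.1 -13.7]
2 bar [ 30.3 -22. ] r 37.5 a -36.0 max 198.0
  arrow 608 -32.4 [ 17.8 -11.3]
3 bar [ 29.5 -24.3] r 38.2 a -39.5 max 196.0
  arrow 541 -41.1 [ 16.1 -14. ]
4 bar [ 35.3 -11.4] r 37.2 a -17.9 max 156.0
  arrow 254 -16.7 [21.6 -6.5]
5 bar [ 34.5 -12.4] r 36.8 a -19.8 max 148.0
  arrow 355 -11.2 [18.6 -3.7]
160 [416, 423, 437, 450, 442, 464, 501, 515, 416, 348, 348, 351, 354, 339, 342]
164 [266, 248, 248, 256, 284, 346, 392, 385, 377, 348, 349, 341, 334, 347, 348]
168 [399, 417, 419, 428, 421, 344, 317, 303, 309, 296, 303, 299, 299, 306, 297]
0 [(np.float64(300.4), np.float64(149.1)), (np.float64(308.9), np.float64(165.7)), (np.float64(338.7), np.float64(160.8)), (np.float64(328.8), np.float64(144.7))]
6.5 [(np.float64(299.3), np.float64(150.3)), (np.float64(311.2), np.float64(166.3)), (np.float64(339.6), np.float64(159.5)), (np.float64(326.6), np.float64(144.1))]
12 [(np.float64(298.6), np.float64(151.3)), (np.float64(313.3), np.float64(166.7)), (np.float64(340.2), np.float64(158.4)), (np.float64(324.7), np.float64(143.8))]
```

```bash
python3 -m inch '[[[0,0,0,0,0,-1],[0,0,0.15,0,0,0],[0,0,0.1,0,0,0],[0,0,0.1,0,0,0],[0,0,0,0,0,0],[0,0,0,0,0,0]]]'; python3 err.py
python3 -m inch '[[[0,0,0.05,0,0,0],[0,0,0.05,0,0,0],[0,0,0,0,0,0]]]'; python3 err.py
```

```text
clock: 12.2
position: [0.5885, 0.0996, 0.1502]
eef_rot: [-0.0, 0.578, 0.816, -0.0]
force: [0.2, 0.9, -4.7]
finger_gap: 0.0604
finger_force: 87.9
t 12.2 p [588.5  99.6 150.2] theta 19.4 tilt [-0.0001 -0.0001] gap 60.4 F [ 0.2  0.9 -4.7] M [-0.01 -0.03  0.01] ff 87.9 q [ 0.09  0.53  1.6  -0.    1.02 -0.25]
clock: 12.45
position: [0.5885, 0.0996, 0.1494]
eef_rot: [0.0, 0.578, 0.816, 0.0]
force: [-0.4, 1.2, -4.6]
finger_gap: 0.0603
finger_force: 88.2
t 12.45 p [588.5  99.6 149.4] theta 19.4 tilt [0.0001 0.    ] gap 60.3 F [-0.4  1.2 -4.6] M [0.05 0.07 0.01] ff 88.2 q [ 0.09  0.53  1.6   0.    1.01 -0.25]
```

```bash
python3 -m inch '[[[0,0,0.05,0,0,0],[0,0,0,0,0,0]]]'; python3 err.py
python3 -m inch '[[[0,0,0.05,0,0,0],[0,0,0,0,0,0]]]'; python3 err.py
```

```text
clock: 12.62
position: [0.5885, 0.0996, 0.1493]
eef_rot: [0.0, 0.578, 0.816, 0.0]
force: [-2.2, -0.2, 2.6]
finger_gap: 0.06
finger_force: 88.7
t 12.62 p [588.5  99.6 149.3] theta 19.4 tilt [0.0003 0.    ] gap 60.0 F [-2.2 -0.2  2.6] M [-0.03  0.44 -0.03] ff 88.7 q [ 0.09  0.53  1.6   0.    1.01 -0.25]
clock: 12.78
position: [0.5886, 0.0996, 0.1493]
eef_rot: [0.0, 0.578, 0.816, 0.0]
force: [-5.2, 0.0, 7.3]
finger_gap: 0.0601
finger_force: 89.3
t 12.78 p [588.6  99.6 149.3] theta 19.4 tilt [0.0007 0.0001] gap 60.1 F [-5.2  0.   7.3] M [-0.08  0.91  0.02] ff 89.3 q [ 0.09  0.53  1.6  -0.    1.01 -0.25]
```

```bash
python3 -m inch '[[[0,0,-0.05,0,0,0],[0,0,0,0,0,0],[0,0,0,0,0,0],[0,0,0,0,0,0],[0,0,0,0,0,0],[0,0,-1,0,0,0],[0,0,-2,0,0,0],[0,0,-3,0,0,0],[0,0,-3,0,0,0],[0,0,-3,0,0,0],[0,0,-2,0,0,0],[0,0,0,0,0,0]]]' 8.4 20; python3 err.py
python3 -m inch '[[[-2,-3,0,0,0,0],[-2,-3,0,0,0,0],[-2,-3,0,0,0,0],[-2,-3,0,0,0,0],[-2,-3,0,0,0,0],[-2,-3,0,0,0,0],[0,0,0,0,0,0]]]'; python3 err.py
```

```text
clock: 13.78
position: [0.59, 0.0997, 0.2944]
eef_rot: [0.003, 0.578, 0.816, 0.003]
force: [0.3, -0.2, 1.1]
finger_gap: 0.0839
finger_force: 0.0
t 13.78 p [590.   99.7 294.4] theta 19.4 tilt [0.0079 0.0007] gap 83.9 F [ 0.3 -0.2  1.1] M [ 0.   -0.01  0.05] ff 0.0 q [ 0.09  0.38  1.45  0.    1.3  -0.25]
clock: 14.37
position: [0.4556, -0.0766, 0.2889]
eef_rot: [-0.0, 0.579, 0.815, -0.001]
force: [0.5, 0.1, 0.7]
finger_gap: 0.0839
finger_force: 0.0
t 14.37 p [455.6 -76.6 288.9] theta 19.2 tilt [-0.0011 -0.0009] gap 83.9 F [0.5 0.1 0.7] M [-0.03  0.02  0.01] ff 0.0 q [-0.27  0.13  1.79 -0.    1.22 -0.6 ]
```

```bash
python3 - <<'E'
from h import *
p,d=r.grab_frame("side"); np.savez("side6.npz",p=p,d=d)
q,d=r.grab_frame("top"); np.savez("top6.npz",p=q,d=d)
a=cv2.resize(p[105:215,275:365,::-1],None,fx=4,fy=4,interpolation=cv2.INTER_CUBIC)
b=cv2.resize(q[155:215,240:300,::-1],None,fx=7,fy=7,interpolation=cv2.INTER_CUBIC)
o=np.zeros((440,780,3),np.uint8); o[:440,:360]=a; o[:420,360:]=b; cv2.imwrite("pics/c6.png",o)
E
```

```text
(no output)
```

View pics/c6.png

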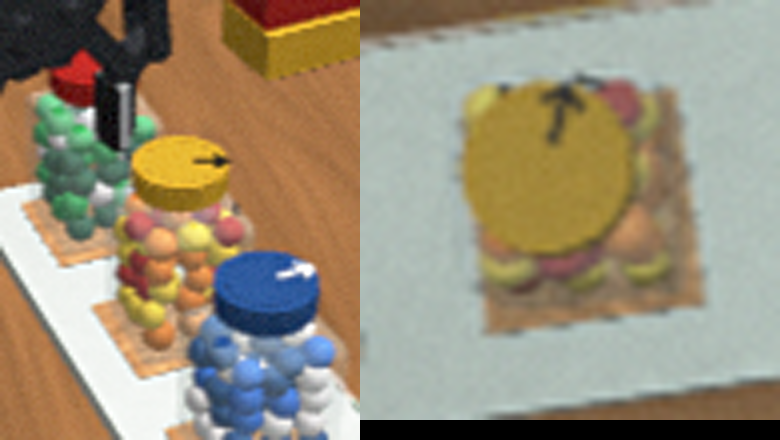

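The top view shows the jar on the cork, with the dot at about (260.3,168.1), the bar at about (272.6,166.1) and the arrow close to the bar. Checking yaw, centre and tightness.

```bash
python3 - <<'E'
from h import *
p=np.load("top6.npz")["p"]
P=ray("top",[(260.3,168.1),(272.6,166.1)],.144)[:,:2]*1000; v=P[1]-P[0]
print(P.round(1),"chord",np.hypot(*v).round(1),"(expect 30.4) yaw",(np.degrees(np.arctan2(v[1],v[0]))+90-2).round(1))
m=mask(p,(18,130,80),(32,255,255),(252,162,284,194)); m=cv2.morphologyEx(m.astype(np.uint8),cv2.MORPH_OPEN,np.ones((5,5)))
Q=(ray("top",biggest(m)[:,0,:],.1785)[:,:2]*1000).astype(np.float32); print("lid",cv2.minEnclosingCircle(Q),cv2.fitEllipse(Q))
T=np.array([588.6,99.6])
for nm,pt in(("dot",P[0]),("bar",P[1]),("tip",ray("top",(240+(569-360)/7,155+84/7),.1785)[0,:2]*1000),("tail",ray("top",(240+(554-360)/7,155+140/7),.1785)[0,:2]*1000)):
    w=pt-T; print(nm,np.hypot(*w).round(1),np.degrees(np.arctan2(w[1],w[0])).round(1))
for nm,win,lo,hi in(("red",(195,165,235,210),(0,120,80),(8,255,255)),("blue",(300,150,338,190),(100,110,40),(125,255,255))):
    print(nm,rect("top",biggest(mask(p,lo,hi,win)),.182))
for nm,win,z in(("milk",(295,240,330,274),.079),("tom",(388,115,414,140),.062)):
    try: print(nm,rect("top",biggest(mask(p,(0,0,140),(180,50,255),win)),z))
    except Exception as e: print(nm,"hidden")
E
```

```text
[[619.  116.6]
 [623.2  85.4]] chord 31.5 (expect 30.4) yaw 5.7
lid ((588.4437255859375, 97.96602630615234), 31.22736167907715) ((585.5987548828125, 98.22725677490234), (52.75515365600586, 61.223876953125), 159.59417724609375)
dot 34.9 29.3
bar 37.4 -22.3
tip 29.7 -21.7
tail 9.5 -34.0
red (array([567.9, 232.2]), array([57.9, 56.8]), 43.9)
blue (array([592.1, -35.4]), array([60.6, 61.8]), 11.0)
milk (array([381.1, -22.1]), array([33.7, 62. ]), 74.4)
tom (array([ 729.4, -257.7]), array([51.5, 49.5]), 88.3)
```

```bash
python3 -c "
from rig import r
print(r.sign_off())"
```

```text
the job is handed in; nothing more can be done
None
```

I handed the job in at about 14.5 s: the lid is screwed tight with its arrow within a few degrees of the bar, and the closed jar stands on the middle cork mat about 1° off square with the row and within about 2 mm of centre. The other jars and the tomato tin did not move; the milk tin was partly hidden in the last picture, so I could not confirm it.

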